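# Snug the clamp on the red-lidded cup

### The job

Two specimen cups stand on small mixers, each under a screw clamp that is still open. Clamp the red-lidded cup for mixing: turn the blue handle above it clockwise until the pad meets the lid, then snug it by about 25 degrees more, so that the cup is held firmly but not crushed, and let go. Leave the clamp of the yellow-lidded cup as it is.

Things in the scene. Friction and masses are not known exactly. Their poses are not given: they have to be found in the camera images.
- red_grip (a point): Centre of the flat blue handle bar (52 long, point x; 12 thick, y; 26 tall, z up) of the clamp over the red cup, on the vertical screw axis, about 225 above the worktop, the mixer's highest part; 12 to 28 free below it, then the clamp's fixed arm. Turning clockwise from above takes 0.2 N m (0.4 when snug), sinks handle and pad 8 mm per rad; it stays where left. Stop 1.45 to 1.9 rad from the start.
- red_pad: Black rubber disc, 36 across, 8 thick, under that screw; origin: centre of its underside, z up; it does not turn. It starts 3 to 7 mm above the lid (0.4 to 0.9 rad of turn). It hangs on an orange stem with a 3 N/mm spring: on the lid it stays while the handle sinks on. Snug: about 10 N, 3.4 mm or 0.42 rad (25 degrees) past first contact; 3 to 21 N will do.
- red_cup: Clear specimen cup with red screw lid, loose, 62 across, 72 tall; origin: centre of its underside. It stands upright, within 5 mm of the screw axis, on the round black platform (38 above the worktop) of a white mixer, base 118 x 96, with an aluminium post behind the cup (away from the robot) and an arm over it.
- yellow_tip (a point): One end of the blue handle bar of the other, identical clamp, over the yellow-lidded cup: 26 mm from its screw axis, at the bar's mid height. The two mixers may have changed places. This handle is to stay where it is.
Not all that is in view belongs to the job. There is more than one size of the red_cup; the one meant has the size given above.

How it is judged:
At the end, for the whole second after the job is handed in: The pad presses on the red lid with 3 to 21 N and stays so after release; the red-lidded cup is at rest, upright within 6 degrees and within 12 mm of the pad's axis; the end of the other handle is within 8 mm of where it was (contact force between red_pad and red_cup between 3 and 21 N and horizontal distance between red_cup and red_pad below 0.012 m and angle between red_cup's own z axis and vertical below 0.1 rad and linear speed of red_cup below 0.01 m/s and distance of yellow_tip from where it was at the start of the episode below 0.008 m); the robot touches nothing.
It fails at once if the red-lidded cup is crushed: the pad presses with more than 30 N (contact force between red_pad and red_cup above 30 N).
It also fails if it takes over 35 s, if anything falls off the work surface, if the arm or the gripper's body presses on something with over 40 N, if the wrist force passes 120 N, or if a joint passes its speed limit or range.

### The arm

A 7-joint arm with a two-finger parallel gripper is mounted at the origin on a cart in front of the work surface, level with it; the furniture and walls round the work are solid. World frame = base frame: x ahead of the robot, y to its left, z up, the work surface at z = 0. Lengths are in m, angles in rad, forces in N, time in s.
With the tool pointing down it reaches from about 0.35 to 0.9 m from the base axis. Payload 7.2 kg.
Tool frame: the origin (TCP) lies on the mounting face of the last link; the fingertips stand 182 mm ahead of it and the grasp point (between the pads) lies 163 mm ahead of it (r.finger_overhang is the distance from the TCP to the fingertips, in m); z points along the fingers, y is the line along which they close (so a half turn about z gives the same grasp; the last joint's range is limited). The gripper opens to 88 mm and grips with 3 to 60 N. Pads are 20 mm wide; open, the fingers measure 115 mm over their backs; the gripper's body (75 mm by 178 mm) begins 61 mm behind the grasp point.
Start: joints at [1.26, 0.411, -0.013, 1.596, 0.006, 1.134, -0.082], TCP at [0.15, -0.607, 0.405] pointing down, gripper open.
Joint ranges: [-2.95, 2.95], [-0.29, 1.99], [-1.47, 1.44], [0.14, 2.54], [-1.03, 4.17], [0.13, 1.85], [-2.86, 2.86]. Speed limits (rad/s): [2.39, 2.39, 3.01, 3.01, 3.14, 3.14, 3.14].

### API

Orientations are given as [roll, pitch, yaw] about the fixed x, y, z axes, in that order (R = Rz(yaw) Ry(pitch) Rx(roll)).
In Python, from workcell import monitor, optics, ticket, models, r gives the robot as it stands. The module is installed in compiled form; this text tells all that it offers.
- The arm moves only by the shell command python3 -m handwheel 'ROWS' [OPENING] [FORCE]. ROWS is JSON, a list that holds one entry, the list of rows, each a list of 6 numbers: the shift along the tool's x, y, z in units of 30 mm (1.0 is 30 mm), then the turn, a rotation vector about the tool's x, y, z in units of 45 degrees (1.0 is 45 degrees). In form: [[[dx, dy, dz, ax, ay, az], ...]]. A call has exactly 8 rows; each row shifts and turns the commanded pose from where the row before left it, along the tool's axes as they then stand; what a row does not reach is not made up. A row lasts 1/12 s, in which the tool goes at most 41.7 mm and 7.16 degrees, less where a joint would pass 70% of its speed; a pose out of reach is approached as far as the arm can. A call with a number of a shift or a turn outside -1 to 1 is refused whole. A call with a gripper value outside its range is refused whole. OPENING is the finger opening in mm, from 0 to 87.8, set as the call begins (- or left out, the last holds). The fingers move at their own pace and stop on an object; FORCE is the grip in N (left out, the last holds). Time passes only in rows, so rows that do not move let the fingers close, or fill a call up. It gives the time, the measured TCP pose, the force, the opening and the grip force at its end, in the units of the state.
- monitor.state(): the state, without advancing time (a new reading comes with each control period).
- optics.snapshot(name): name is "scene" or "top" or "wrist"; returns a dict with "pixels" (384x512x3 uint8, blue, green, red), "fx", "fy", "cx", "cy" (pixels), "world_from_camera" (4x4, takes a point from camera to world coordinates). Camera axes: x right, y down, z forward; pixel columns grow to the right and rows downward; lengths in m; the calibration is good to about 2 mm. A picture is of the moment at which its call begins. There is no depth.
- ticket.close_job(): hands the job in; it is judged then, once.
Trained networks look in a picture, given as the dict that the camera call returned (one of the last four; its "shot" number tells which), for a name from the list of things; names that differ only in an ending like _2 or _b are one class to them, and where a whole thing is asked for, a point or a joint stands for the part that bears it (a point fixed in the world has none). Each returns a list of dicts, best first, with "conf" (0 to 1); they miss things now and then, are a little off and sometimes report something else, mostly with a low value. They report only what shows in the picture. A call takes as long as a camera call. They do not tell look-alikes from the thing itself.
- models.find_in(name, picture): "pixel" ([column, row] in pixels, amid what is visible of it).
- models.spot_point(name, picture): "pixel" ([column, row] in pixels: a listed point, or the origin of a listed thing).
The state is a dict: "time": time; "joint_pos": joint angles; "qd": joint speeds; "joint_torque": joint torques, N m; "ee_pos": TCP position; "orientation": TCP orientation; "wrist_force": force on the tool from outside, world axes, zero at the start; "moment": the same for the moment, N m; "opening": finger opening in m; "grasp_force": force on a finger pad.
Only numpy, scipy, OpenCV 4.12 (cv2) and the standard library are available. Lean on these libraries where they do the work, as an engineer would, in place of code of your own. Each camera call takes 0.05 s, during which the arm holds its last target. There are 200 camera calls.

## Working session

There is one attempt and no reset: what is moved stays moved. The work goes in short steps, Python scripts to look and compute and a shell command to move; the robot and the scene stay as the last step left them, time stands still between calls to the robot, and variables do not carry over. Pictures are saved under pics/ and viewed, at most 10 in all, crops included, and the job is handed in when it is done.

```bash
mkdir -p pics; cat > h.py <<'E'
import numpy as np, cv2
from workcell import monitor, optics, ticket, models, r
def tri(obs):
    A=[];b=[]
    for p,px in obs:
        T=np.array(p["world_from_camera"]);d=T[:3,:3]@np.array([(px[0]-p["cx"])/p["fx"],(px[1]-p["cy"])/p["fy"],1]);d/=np.linalg.norm(d)
        P=np.eye(3)-np.outer(d,d);A.append(P);b.append(P@T[:3,3])
    X=np.linalg.lstsq(np.vstack(A),np.hstack(b),rcond=None)[0]
    return X,[round(float(np.linalg.norm(a@X-c))*1000,1) for a,c in zip(A,b)]
def atz(p,px,z):
    T=np.array(p["world_from_camera"]);d=T[:3,:3]@np.array([(px[0]-p["cx"])/p["fx"],(px[1]-p["cy"])/p["fy"],1])
    return T[:3,3]+d*(z-T[2,3])/d[2]
E
python3 - <<'E'
from h import *
print(monitor.state())
S={}
for n in("scene","top"):
    p=optics.snapshot(n);S[n]=p;cv2.imwrite(f"pics/{n}0.png",p["pixels"]);print(n,np.round(p["world_from_camera"],3).tolist(),p["fx"])
    for k in("red_grip","red_pad","red_cup","yellow_tip"):
        print(k,[(np.round(d["pixel"]).tolist(),round(d["conf"],2)) for d in models.spot_point(k,p)][:4],[(np.round(d["pixel"]).tolist(),round(d["conf"],2)) for d in models.find_in(k,p)][:4])
E
```

```text
{'time': 0.0, 'joint_pos': array([ 1.25980219,  0.41186386, -0.01269784,  1.5970554 ,  0.00557767,
        1.13428105, -0.0822385 ]), 'qd': array([ 0.00012224,  0.00040919, -0.00090504, -0.00071373,  0.00060951,
        0.000812  , -0.00048319]), 'joint_torque': array([-1.48031690e-03, -5.87961924e+01,  6.40826672e-01, -2.91083050e+01,
       -5.38448291e-02,  1.81939860e-02,  1.18542307e-04]), 'ee_pos': array([ 0.15018128, -0.60645976,  0.40382673]), 'orientation': array([-3.14002330e+00,  9.71236611e-05,  2.42757957e-01]), 'wrist_force': array([ 0.42301234, -0.10197266,  0.19740722]), 'moment': array([-0.02430835, -0.00174463, -0.00199013]), 'grasp_force': 0.0, 'opening': 0.08794797519050832}
scene [[-0.617, -0.42, 0.666, -0.231], [-0.787, 0.343, -0.513, 0.517], [-0.013, -0.84, -0.542, 0.702], [0.0, 0.0, 0.0, 1.0]] 481.6378196821922
red_grip [([330.0, 136.0], 0.54)] [([326.0, 139.0], 0.7)]
red_pad [([325.0, 180.0], 0.66)] []
red_cup [([368.0, 236.0], 0.75), ([321.0, 204.0], 0.67), ([160.0, 179.0], 0.21)] [([366.0, 226.0], 0.96), ([324.0, 193.0], 0.86), ([326.0, 139.0], 0.29)]
yellow_tip [([159.0, 177.0], 0.59)] []
top [[0.014, -0.977, 0.213, 0.271], [-1.0, -0.012, 0.008, -0.032], [-0.005, -0.213, -0.977, 0.99], [0.0, 0.0, 0.0, 1.0]] 357.18390443588663
red_grip [([340.0, 196.0], 0.59)] [([339.0, 199.0], 0.51), ([330.0, 208.0], 0.47)]
red_pad [([336.0, 206.0], 0.44)] []
red_cup [([327.0, 212.0], 0.63), ([335.0, 257.0], 0.54)] [([327.0, 212.0], 0.81), ([339.0, 260.0], 0.64), ([163.0, 171.0], 0.22)]
yellow_tip [([172.0, 165.0], 0.57)] [([163.0, 171.0], 0.52)]
```

View pics/scene0.png

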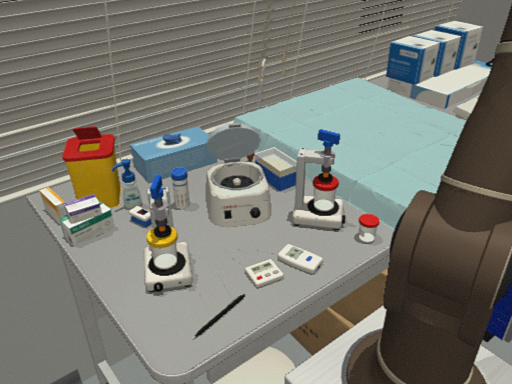

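View pics/top0.png

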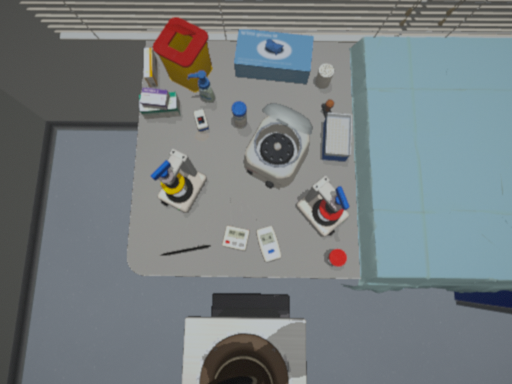

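The red-lidded cup on its mixer is at scene (325,195) / top (326,211), with its blue handle at scene (329,138) / top (341,197). Possible mix-ups are the small loose red cup at scene (368,228) / top (337,258), the yellow clamp's handle at scene (157,188) / top (161,170), and the blue dropper and blue-capped bottles. I choose the handle at scene (329,138) and will check it in a close crop.

```bash
python3 - <<'E'
from h import *
s=optics.snapshot("scene");t=optics.snapshot("top")
a=cv2.resize(s["pixels"][115:235,280:380],None,fx=4,fy=4,interpolation=cv2.INTER_CUBIC)
b=cv2.resize(t["pixels"][170:245,290:360],None,fx=5,fy=5,interpolation=cv2.INTER_CUBIC)
c=np.zeros((480,760,3),np.uint8);c[:,:400]=a;c[:375,405:755]=b;cv2.imwrite("pics/crop1.png",c)
def blue(p,x0,x1,y0,y1):
    q=p["pixels"][y0:y1,x0:x1].astype(int);m=((q[...,0]>q[...,2]+50)&(q[...,0]>q[...,1]+35)).astype(np.uint8)
    ys,xs=np.nonzero(m);print(len(xs),xs.min()+x0,xs.max()+x0,ys.min()+y0,ys.max()+y0)
    return cv2.minAreaRect(np.float32(np.c_[xs+x0,ys+y0]))
print(blue(s,310,350,120,160));R=blue(t,325,360,180,215);print(R)
X=tri([(s,(329,138)),(t,R[0])]);print(X)
bx=cv2.boxPoints(R);print([np.round(atz(t,k,.225),3) for k in bx])
E
```

```text
271 318 339 129 146
((327.7353515625, 138.558837890625), (21.585670471191406, 15.764816284179688), 14.03624439239502)
161 336 348 186 208
((340.4137878417969, 198.0345001220703), (23.397611618041992, 10.39893913269043), 68.19859313964844)
(array([ 0.42887391, -0.21347959,  0.22000338]), [2.2, 2.2])
[array([ 0.449, -0.191,  0.225]), array([ 0.458, -0.213,  0.225]), array([ 0.41 , -0.23 ,  0.225]), array([ 0.401, -0.209,  0.225])]
```

View pics/crop1.png

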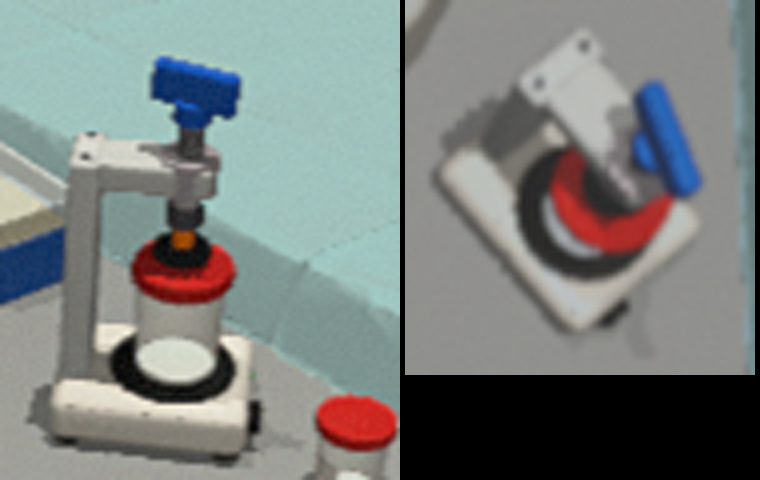

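The crop confirms the choice. The handle sits over the full-size red-lidded cup on its mixer, and the small loose cup at lower right is the decoy. I'll move above the handle now.

```bash
python3 -m handwheel '[[[0.7,-0.6,-0.2,0,0,0],[0.76,-0.66,-0.2,0,0,0],[0.76,-0.66,-0.2,0,0,0],[0.76,-0.66,-0.2,0,0,0],[0.76,-0.66,-0.2,0,0,0],[0.76,-0.66,-0.2,0,0,0],[0.76,-0.66,-0.2,0,0,0],[0.76,-0.66,-0.2,0,0,0]]]' 60
python3 -m handwheel '[[[0.76,-0.66,-0.1,0,0,0],[0.76,-0.66,-0.1,0,0,0],[0.76,-0.66,0,0,0,0],[0.76,-0.66,0,0,0,0],[0.6,-0.5,0,0,0,0],[0.5,-0.4,0,0,0,0],[0,0,0,0,0,0],[0,0,0,0,0,0]]]'
python3 - <<'E'
from h import *
p=optics.snapshot("wrist");cv2.imwrite("pics/w1.png",p["pixels"]);print(np.round(p["world_from_camera"],4).tolist(),p["fx"])
for k in("red_grip","red_pad","red_cup"):
    print(k,[(np.round(d["pixel"],1).tolist(),round(d["conf"],2)) for d in models.spot_point(k,p)][:4])
print(monitor.state()["orientation"])
E
```

```text
time: 1.67
ee_pos: [0.2885, -0.4099, 0.4531]
orientation: [3.141, -0.0, 0.243]
wrist_force: [0.6, 0.7, 0.9]
opening: 0.0603
grasp_force: 0.0
time: 2.33
ee_pos: [0.3833, -0.2776, 0.4588]
orientation: [3.141, -0.0, 0.245]
wrist_force: [-0.1, 0.0, 0.9]
opening: 0.0602
grasp_force: 0.0
[[0.2425, -0.9371, -0.251, 0.4513], [-0.9701, -0.2342, -0.0632, -0.2602], [0.0004, 0.2589, -0.9659, 0.4393], [0.0, 0.0, 0.0, 1.0]] 270.87286689845877
red_grip [([185.8, 129.3], 0.73)]
red_pad [([209.8, 130.1], 0.51)]
red_cup [([219.8, 200.2], 0.7), ([213.6, 126.1], 0.57)]
[3.14139867e+00 3.16007402e-04 2.40758391e-01]
```

View pics/w1.png

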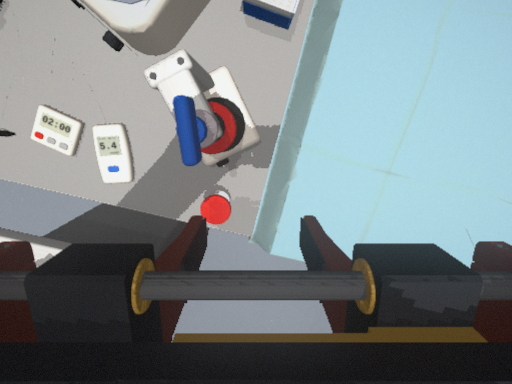

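The wrist view shows the blue bar from about (181,98) to (193,164), centred near (187,130), over the red lid. The small decoy cup is at (216,210). I'll combine the three views.

```bash
python3 - <<'E'
from h import *
s=optics.snapshot("scene");t=optics.snapshot("top");w=optics.snapshot("wrist")
q=w["pixels"][80:180,160:215].astype(int);m=((q[...,0]>q[...,2]+50)&(q[...,0]>q[...,1]+35)).astype(np.uint8)
ys,xs=np.nonzero(m);R=cv2.minAreaRect(np.float32(np.c_[xs+160,ys+80]));print(R)
print(tri([(s,(328.8,137.5)),(t,(342,197.5)),(w,(186.5,130.5))]))
print(tri([(s,(328.8,137.5)),(w,(186.5,130.5))]))
# top edge ends z=.236
a,b=[atz(w,k,.236) for k in((180.5,98.5),(193,163))];print(a,b,np.linalg.norm(a-b),np.arctan2(*(a-b)[1::-1]))
x=tri([(s,(328.8,137.5)),(t,(342,197.5)),(w,(186.5,130.5))])[0];st=monitor.state();y=st["orientation"][2]
d=x[:2]-st["ee_pos"][:2];print("tool dx,dy units",(d@[np.cos(y),np.sin(y)])/.03,(d@[np.sin(y),-np.cos(y)])/.03, (st["ee_pos"][2]-.163-x[2])/.03)
E
```

```text
((189.3903350830078, 127.70478820800781), (70.98313903808594, 29.411205291748047), 82.14668273925781)
(array([ 0.42949621, -0.2146657 ,  0.22151562]), [1.5, 1.9, 1.2])
(array([ 0.42825409, -0.21405575,  0.22126771]), [0.8, 0.8])
[ 0.45122034 -0.20873241  0.236     ] [ 0.40781403 -0.22582599  0.236     ] 0.04665081449811747 0.37515365769372233
tool dx,dy units 2.034585206937198 -1.7075816717402867 2.4699673935722153
```

```bash
python3 -m handwheel '[[[0.5,-0.4,0,0,0,0],[0.5,-0.45,0,0,0,0],[0.5,-0.45,0,0,0,0],[0.53,-0.4,0,0,0,0],[0,0,0,0,0,-0.1],[0,0,0,0,0,-0.07],[0,0,0,0,0,0],[0,0,0,0,0,0]]]'
python3 - <<'E'
from h import *
w=optics.snapshot("wrist");cv2.imwrite("pics/w2.png",w["pixels"])
st=monitor.state();print(st["ee_pos"],st["orientation"])
g=st["ee_pos"]+[0,0,-.163]
T=np.linalg.inv(w["world_from_camera"])
for P in ([.429,-.214,.235],g,[.429+.026*np.cos(.375),-.214+.026*np.sin(.375),.235],[.429-.026*np.cos(.375),-.214-.026*np.sin(.375),.235]):
    c=(T@[*P,1])[:3];print(w["fx"]*c[0]/c[2]+w["cx"],w["fy"]*c[1]/c[2]+w["cy"])
E
```

```text
time: 3.35
ee_pos: [0.4296, -0.2145, 0.4586]
orientation: [-3.142, 0.0, 0.374]
wrist_force: [-1.3, 0.1, 0.4]
opening: 0.0601
grasp_force: 0.0
[ 0.42957503 -0.21458322  0.45862808] [3.14152664e+00 4.98966775e-05 3.73416402e-01]
252.6238735013096 210.07276008335393
253.83410407016575 243.8735671053645
252.57151458663543 178.10233659374302
252.6730573193916 240.10446533739164
```

View pics/w2.png

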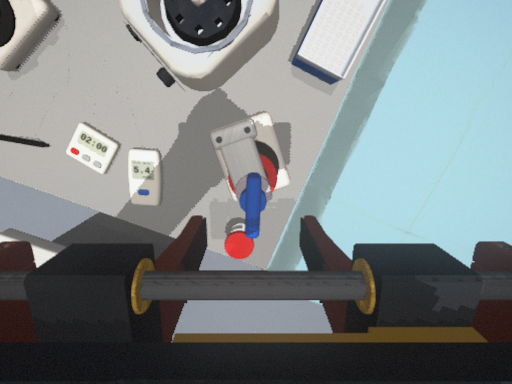

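The bar spans rows 174 to 238 at column 253, within a few pixels of where I predicted, so it's centred between the fingers. I'll descend and grip.

```bash
python3 -m handwheel '[[[0,0,0.4,0,0,0],[0,0,0.5,0,0,0],[0,0,0.5,0,0,0],[0,0,0.4,0,0,0],[0,0,0.3,0,0,0],[0,0,0.22,0,0,0],[0,0,0,0,0,0],[0,0,0,0,0,0]]]'
python3 -m handwheel '[[[0,0,0,0,0,0],[0,0,0,0,0,0],[0,0,0,0,0,0],[0,0,0,0,0,0],[0,0,0,0,0,0],[0,0,0,0,0,0],[0,0,0,0,0,0],[0,0,0,0,0,0]]]' 0 40
python3 - <<'E'
from h import *
s=optics.snapshot("scene");st=monitor.state();print(st["wrist_force"],st["moment"],st["opening"],st["grasp_force"],st["orientation"])
w=optics.snapshot("wrist")
c=np.zeros((480,800,3),np.uint8);c[:,:400]=cv2.resize(s["pixels"][115:235,280:380],None,fx=4,fy=4,interpolation=cv2.INTER_CUBIC)
c[:400,400:]=cv2.resize(w["pixels"][140:300,170:330],(400,400));cv2.imwrite("pics/g1.png",c)
E
```

```text
time: 4.07
ee_pos: [0.4298, -0.2143, 0.3892]
orientation: [-3.142, 0.0, 0.376]
wrist_force: [-0.9, 0.6, 0.7]
opening: 0.0599
grasp_force: 0.0
time: 4.73
ee_pos: [0.4298, -0.2142, 0.3892]
orientation: [3.141, -0.0, 0.376]
wrist_force: [-0.1, 0.5, 1.9]
opening: 0.0225
grasp_force: 40.0
[ 0.64620492 -0.00936313  1.6984072 ] [-0.01780923  0.01356585  0.03623027] 0.022845337492570505 40.00034809112549 [ 3.14141521e+00 -1.23320131e-04  3.76282520e-01]
```

View pics/g1.png

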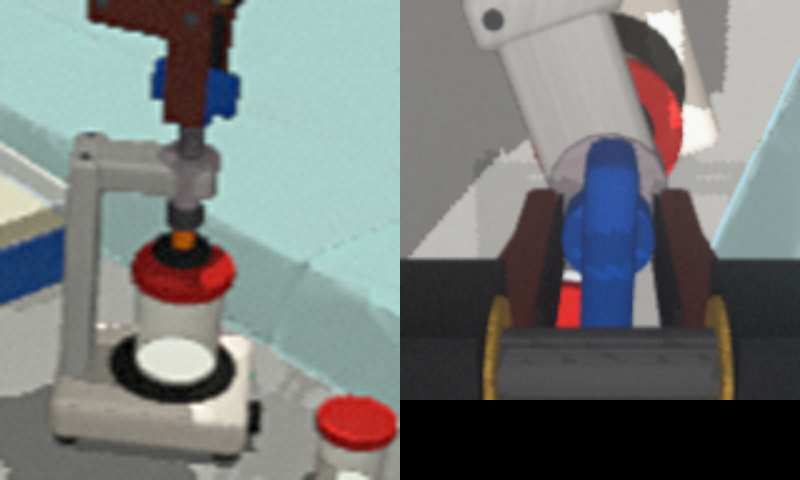

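The opening is 22.5 mm and gaps show beside the bar, so the tips have caught the round boss under it. I'll open, rise 7 mm and grip the bar itself.

```bash
python3 -m handwheel '[[[0,0,0,0,0,0],[0,0,0,0,0,0],[0,0,-0.13,0,0,0],[0,0,-0.1,0,0,0],[0,0,0,0,0,0],[0,0,0,0,0,0],[0,0,0,0,0,0],[0,0,0,0,0,0]]]' 36
python3 -m handwheel '[[[0,0,0,0,0,0],[0,0,0,0,0,0],[0,0,0,0,0,0],[0,0,0,0,0,0],[0,0,0,0,0,0],[0,0,0,0,0,0],[0,0,0,0,0,0],[0,0,0,0,0,0]]]' 0 40
python3 -c 'from h import *
st=monitor.state();print(st["wrist_force"],st["moment"],st["opening"],st["grasp_force"],st["orientation"])'
```

```text
time: 5.5
ee_pos: [0.4297, -0.2141, 0.3959]
orientation: [-3.142, 0.0, 0.376]
wrist_force: [-0.5, 0.1, 0.5]
opening: 0.0358
grasp_force: 0.0
time: 6.17
ee_pos: [0.4297, -0.2142, 0.3959]
orientation: [-3.142, 0.0, 0.376]
wrist_force: [0.2, 0.1, -0.7]
opening: 0.0215
grasp_force: 40.0
[ 0.1973208   0.11790185 -0.69407637] [-0.06599773 -0.01813671 -0.02369186] 0.021470601272463922 39.999682903289795 [-3.14158213e+00  8.60406039e-05  3.76287739e-01]
```

```bash
python3 -m handwheel '[[[0,0,0,0,0,0],[0,0,0,0,0,0],[0,0,-0.1,0,0,0],[0,0,-0.1,0,0,0],[0,0,0,0,0,0],[0,0,0,0,0,0],[0,0,0,0,0,0],[0,0,0,0,0,0]]]' 36
python3 -m handwheel '[[[0,0,0,0,0,0],[0,0,0,0,0,0],[0,0,0,0,0,0],[0,0,0,0,0,0],[0,0,0,0,0,0],[0,0,0,0,0,0],[0,0,0,0,0,0],[0,0,0,0,0,0]]]' 0 40
python3 - <<'E'
from h import *
s=optics.snapshot("scene");st=monitor.state();print(st["wrist_force"],st["moment"],st["opening"])
w=optics.snapshot("wrist")
c=np.zeros((480,800,3),np.uint8);c[:,:400]=cv2.resize(s["pixels"][115:175,300:350],None,fx=8,fy=8,interpolation=cv2.INTER_CUBIC)
c[:400,400:]=cv2.resize(w["pixels"][160:290,190:320],(400,400));cv2.imwrite("pics/g2.png",c)
E
```

```text
time: 6.83
ee_pos: [0.4297, -0.2142, 0.4019]
orientation: [3.142, -0.0, 0.376]
wrist_force: [0.1, -0.8, 0.4]
opening: 0.036
grasp_force: 0.0
time: 7.5
ee_pos: [0.4298, -0.2142, 0.402]
orientation: [3.142, -0.0, 0.376]
wrist_force: [-0.4, -0.3, 1.5]
opening: 0.0117
grasp_force: 39.8
[-0.66434037  0.57114198  1.07222009] [ 0.02213432  0.03336072 -0.22002071] 0.01190700923809404
```

View pics/g2.png

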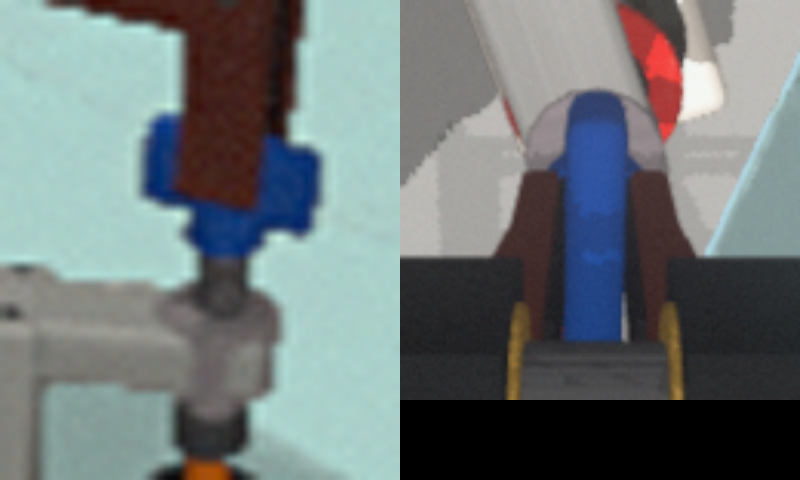

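The opening is 11.9 mm, so the bar itself is gripped now. I'll turn clockwise (+tool z) and sink with it.

```bash
cat > m.py <<'E'
from h import *
v=[]
for n in range(3):
    optics.snapshot("scene");s=monitor.state();v.append(np.r_[s["orientation"][2],s["moment"][2],s["wrist_force"],s["opening"]])
print(np.round(np.mean(v,0),4))
E
python3 m.py
python3 -m handwheel '[[[0,0,0.016,0,0,0.08],[0,0,0.016,0,0,0.08],[0,0,0.016,0,0,0.08],[0,0,0.016,0,0,0.08],[0,0,0.016,0,0,0.08],[0,0,0,0,0,0],[0,0,0,0,0,0],[0,0,0,0,0,0]]]'; python3 m.py
```

```text
[ 0.3762 -0.2457 -0.65   -0.1378  1.9445  0.0117]
time: 8.42
ee_pos: [0.4298, -0.2141, 0.3996]
orientation: [-3.142, 0.0, 0.064]
wrist_force: [-0.3, 0.1, 2.7]
opening: 0.0118
grasp_force: 39.8
[ 0.0635 -0.0647 -0.5133  0.6856  2.7814  0.0117]
```

```bash
cat > q.py <<'E'
from h import *
s=monitor.state();print("yaw,Mz",round(s["orientation"][2],4),round(s["moment"][2],4),np.round(s["wrist_force"],1),s["qd"][6].round(3))
E
for i in 1; do python3 -m handwheel '[[[0,0,0.005,0,0,0.025],[0,0,0.005,0,0,0.025],[0,0,0.005,0,0,0.025],[0,0,0.005,0,0,0.025],[0,0,0.005,0,0,0.025],[0,0,0.005,0,0,0.025],[0,0,0.005,0,0,0.025],[0,0,0.005,0,0,0.025]]]'>/dev/null; python3 q.py;done
python3 -m handwheel '[[[0,0,0.005,0,0,0.025],[0,0,0.005,0,0,0.025],[0,0,0.005,0,0,0.025],[0,0,0.005,0,0,0.025],[0,0,0.005,0,0,0.025],[0,0,0.005,0,0,0.025],[0,0,0.005,0,0,0.025],[0,0,0.005,0,0,0.025]]]'|tail -3; python3 q.py;python3 m.py
```

```text
yaw,Mz -0.0967 0.1815 [0.1 1.7 3.6] -0.227
wrist_force: [-0.1, 2.8, 4.8]
opening: 0.012
grasp_force: 40.0
yaw,Mz -0.2538 0.2048 [-0.1  2.8  4.8] -0.228
[-0.2535  0.1147 -0.2917  2.6392  4.1383  0.0118]
```

```bash
python3 -m handwheel '[[[0,0,0.005,0,0,0.025],[0,0,0.005,0,0,0.025],[0,0,0.005,0,0,0.025],[0,0,0.005,0,0,0.025],[0,0,0.005,0,0,0.025],[0,0,0.005,0,0,0.025],[0,0,0.005,0,0,0.025],[0,0,0.005,0,0,0.025]]]'|tail -2; python3 q.py
python3 -m handwheel '[[[0,0,0.005,0,0,0.025],[0,0,0.005,0,0,0.025],[0,0,0.005,0,0,0.025],[0,0,0.005,0,0,0.025],[0,0,0.005,0,0,0.025],[0,0,0.005,0,0,0.025],[0,0,0.005,0,0,0.025],[0,0,0.005,0,0,0.025]]]'|tail -2; python3 q.py
python3 - <<'E'
from h import *
s=optics.snapshot("scene");cv2.imwrite("pics/p3.png",cv2.resize(s["pixels"][155:200,300:350],None,fx=10,fy=10,interpolation=cv2.INTER_CUBIC))
E
```

```text
opening: 0.0119
grasp_force: 40.0
yaw,Mz -0.411 0.2414 [-0.7  3.7  4. ] -0.228
opening: 0.0117
grasp_force: 40.0
yaw,Mz -0.568 0.2609 [-0.3  4.7  4.2] -0.23
```

View pics/p3.png

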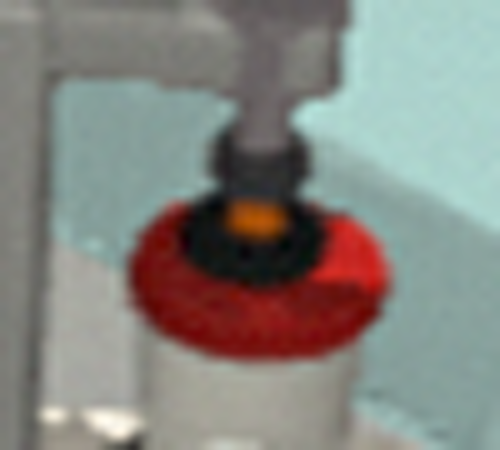

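```bash
python3 - <<'E'
from h import *
a=cv2.imread("pics/scene0.png");s=optics.snapshot("scene");b=s["pixels"]
T=np.linalg.inv(s["world_from_camera"])
pr=lambda P:(lambda c:s["fy"]*c[1]/c[2]+s["cy"])((T@[*P,1])[:3])
print("px per 10mm down",pr([.429,-.214,.12])-pr([.429,-.214,.13]))
for n,im in(("0",a),("now",b)):
    q=im[165:195,314:340].astype(float);o=np.clip(q[...,2]-q[...,0]-40,0,None)*((q[...,1]>q[...,0]+25)&(q[...,2]<1.0*q[...,1]*3.5))
    print(n,"orange sum",o.sum().round(),"rows",o.sum(1).round().astype(int).tolist())
    print("gray col", im[165:200,323:328].mean((1)).round().astype(int).tolist())
E
```

```text
px per 10mm down 3.678853642346155
0 orange sum 1858.0 rows [0, 0, 0, 0, 0, 0, 0, 0, 411, 533, 479, 435, 0, 0, 0, 0, 0, 0, 0, 0, 0, 0, 0, 0, 0, 0, 0, 0, 0, 0]
gray col [[90, 89, 95], [84, 85, 90], [62, 62, 65], [46, 45, 44], [43, 41, 42], [44, 43, 41], [44, 44, 41], [41, 49, 69], [11, 62, 133], [5, 66, 141], [10, 68, 139], [4, 63, 131], [20, 32, 59], [16, 15, 14], [17, 17, 14], [16, 19, 13], [22, 20, 25], [14, 19, 75], [16, 19, 98], [24, 28, 140], [36, 40, 208], [42, 47, 213], [27, 31, 162], [16, 19, 119], [11, 15, 111], [32, 34, 113], [114, 122, 138], [143, 154, 153], [144, 155, 156], [142, 153, 154], [143, 152, 154], [142, 152, 154], [140, 150, 151], [139, 149, 150], [152, 161, 161]]
now orange sum 1256.0 rows [0, 0, 0, 0, 0, 0, 0, 0, 0, 0, 107, 489, 512, 148, 0, 0, 0, 0, 0, 0, 0, 0, 0, 0, 0, 0, 0, 0, 0, 0]
gray col [[104, 106, 108], [105, 105, 107], [96, 96, 101], [95, 95, 101], [93, 93, 98], [59, 61, 62], [49, 48, 48], [48, 48, 48], [48, 49, 46], [51, 49, 50], [30, 58, 104], [9, 70, 147], [10, 74, 153], [18, 46, 88], [14, 21, 29], [21, 20, 18], [21, 24, 19], [21, 22, 21], [19, 19, 56], [22, 23, 114], [23, 28, 132], [26, 30, 131], [21, 25, 135], [21, 23, 125], [13, 15, 120], [35, 39, 121], [124, 133, 147], [155, 165, 165], [155, 167, 168], [153, 164, 165], [154, 165, 167], [154, 164, 165], [152, 162, 164], [148, 158, 161], [162, 171, 171]]
```

The stem's top edge has sunk 2.65 px (about 7.3 mm, as turned) and the pad only about 1.3 px (3.5 mm). The spring is therefore compressed by about 3.7 mm, or roughly 11 N. The torque rise from 0.18 to 0.26 N m agrees with that. It's snug, so I'll release and lift.

```bash
python3 -m handwheel '[[[0,0,0,0,0,0],[0,0,0,0,0,0],[0,0,0,0,0,0],[0,0,0,0,0,0],[0,0,0,0,0,0],[0,0,0,0,0,0],[0,0,-0.1,0,0,0],[0,0,-0.2,0,0,0]]]' 50
python3 -m handwheel '[[[0,0,-0.5,0,0,0],[0,0,-0.6,0,0,0],[0,0,-0.6,0,0,0],[0,0,-0.6,0,0,0],[0,0,-0.4,0,0,0],[0,0,-0.2,0,0,0],[0,0,0,0,0,0],[0,0,0,0,0,0]]]'
python3 - <<'E'
from h import *
s=optics.snapshot("scene");b=s["pixels"];print(b[172:182,323:328,2].mean(1).round().tolist())
cv2.imwrite("pics/end.png",cv2.resize(b[100:300,120:390],None,fx=2.9,fy=2.9,interpolation=cv2.INTER_CUBIC))
E
```

```text
time: 12.15
ee_pos: [0.4296, -0.2142, 0.4035]
orientation: [3.141, 0.001, -0.566]
wrist_force: [0.4, -0.3, -0.1]
opening: 0.0499
grasp_force: 0.0
time: 12.82
ee_pos: [0.4297, -0.2141, 0.4906]
orientation: [3.142, -0.0, -0.566]
wrist_force: [-1.1, 0.3, -0.7]
opening: 0.0502
grasp_force: 0.0
[44.0, 45.0, 48.0, 100.0, 142.0, 148.0, 85.0, 31.0, 14.0, 17.0]
```

View pics/end.png

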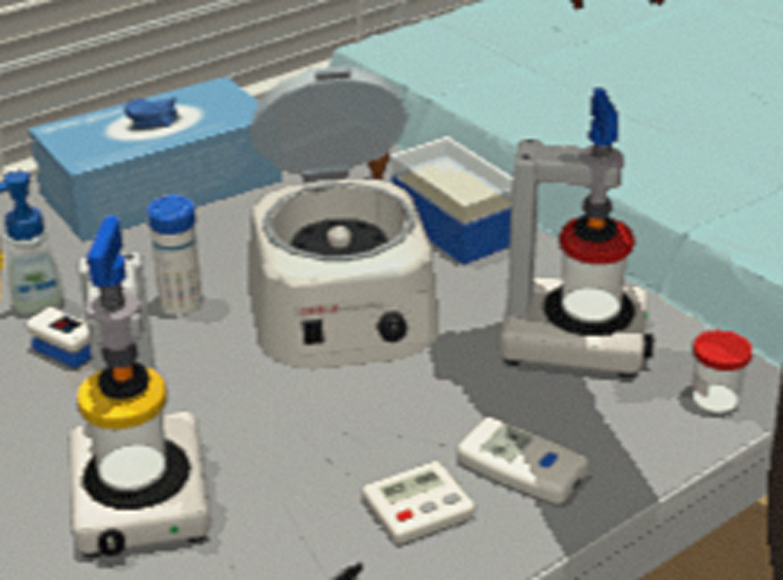

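The handle stayed turned, the red cup is upright with the pad on its lid, the yellow clamp is untouched and the gripper is clear.

```bash
python3 -c 'from workcell import ticket;print(ticket.close_job())'
```

```text
the job is handed in; nothing more can be done
None
```

I clamped the red-lidded cup at an estimated 11 N (from camera measurement of the spring, not read directly), released it, left the yellow clamp untouched, and handed the job in at about 13 s; no verdict came back.

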